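# Fit the wand to the docked hand vacuum and set full suction

### The job

There are pencil shavings to clear, so get the docked hand vacuum ready: put the red sharpener lying in front of its suction neck aside on the desk, clear of the wand's path, bring the wand with the wide T nozzle to the neck and slide its sleeve on. Push it home with a push on the nozzle's flat end, not by gripping it, until the sleeve sits against the shoulder and the spring button pops up through its hole. Then slide the suction slide on top of the vacuum fully forward, towards the wand, to its stop; leave all the other things on the desk where they are.

Things in the scene. Friction and masses are not known exactly. Their poses are not given: they have to be found in the camera images.
- wand_center (a point): Centre of the loose vacuum wand, half-way up (19 mm over its underside) and along. It lies flat on the desk, 220 mm long, about 170 g. x runs along it, out of the sleeve mouth; z is up. Here is its square aluminium shaft, 26 x 26 mm, bare from 40 mm ahead of this point to 60 mm behind: the place to grip it, across, from above.
- wand_mouth (a point): Centre of the wand's open sleeve mouth, 110 mm ahead of its centre, 19 mm up. The grey square sleeve is 65 mm long, 40 wide, 38 high, inside 32 wide and 30 high (floor and roof 4 mm thick); the first 12 mm flare to 41 mm wide inside, 47 outside, and 43 mm high outside.
- wand_hole (a point): Centre of the hole in the sleeve's top, 13 mm long and 12.5 wide, 26 mm behind the mouth, 38 mm above the wand's underside.
- wand_end (a point): Centre of the flat upright end face of the wand's T nozzle, 110 mm behind the wand's centre, 19 mm up; x points to the mouth, the way to push. The T nozzle is grey, 96 mm wide, 38 high, 25 long along x.
- neck_root (a point): Root of the vacuum's suction neck, on its axis, 19 mm above the desk, in the face of the black shoulder plate (56 mm wide, 48 high) the wand's mouth seats on. x points out of the neck, level; z up. The neck is a white square stub, 29.4 mm wide, 5.8 to 32.5 mm above the desk. A wand lying flat on the desk is at the right height for it.
- neck_tip (a point): Centre of the free tip of the suction neck, 52 mm along x from its root; its upright edges are rounded.
- vac_middle (a point): Middle of the vacuum's housing, 60 mm above the desk, 150 mm behind the neck's root; axes as the neck's. Vacuum and dock are screwed to the desk, from the root to 365 mm behind it, 120 wide; top of the housing 110 mm; the handle loop behind the housing (210 to 347 mm behind the root) is up to 126 mm high.
- button (a joint): Spring button on the neck's top, 26 mm out from the root: 8.4 mm steel pin, round head. 0 = fully up, 7.9 mm proud; grows in m as pressed (at most 0.008). The flared mouth presses it down as the sleeve is pushed on, over the last 26 mm; this takes under 15 N. Once the wand is home it is at 0 again, 2 mm out of the sleeve's top.
- button_top (a point): Top of the spring button's round head.
- suction (a joint): The suction slide on the vacuum's top, in metres: 0 = rear stop (low), 0.040 = front stop, nearest the neck (full). It stays where it is left; about 2 N moves it.
- suction_grip (a point): Centre of the slide's black ribbed grip: 22 mm long (x), 30 wide, its top 7 mm above this point, its foot 7 mm below, on a flat deck 110 mm above the desk. x is the way to full suction, parallel to the neck. The grip's centre is 150 mm behind the neck's root at the rear stop, 110 mm at the front stop; the deck reaches from 204 to 79 mm behind the root.
- sharpener_mid (a point): Centre of the red sharpener, half-way up, 44 mm long (x) x 30 wide (y) x 24 high, 30 g; it lies on the desk in the wand's path in front of the neck and is to be put aside. The wand needs a path 96 mm wide.
- crevice_mid (a point): Middle of a grey crevice nozzle, 120 mm long (x from -60 to +60 mm), 34 wide, 32 high, tapering, without T or hole; this point is 12 mm up. Leave it.
- compass_case_mid (a point): Centre of the flat aluminium compass case, 165 x 58 x 16 mm; leave it.
- pen_stand_mid (a point): Centre of the wooden pen stand, 66 x 66 mm, 90 high, its pencils up to 175 mm above the desk; this point is 45 mm up. Leave it.
- tiffin_mid (a point): Centre of the round steel tiffin, 108 mm across, 119 high; this point is 54 mm up. Leave it.
- stapler_mid (a point): Middle of the orange stapler, 115 x 34 mm, about 50 high; this point is 22 mm up. Leave it.
- eraser_mid (a point): Centre of a small eraser in a card sleeve, 54 x 24 x 13 mm, lying beside the wand; leave it.
Things that resemble listed ones, but are neither listed nor needed, are in the scene too. Of the things shaped like the part that bears sharpener_mid, the red one is meant. Of the things that look like the part that bears wand_center, the smaller one is meant.

How it is judged:
On the way, in this order (a step that is already met when the one before it is completed fails the run):
1. the wand is pushed home, the hand behind the nozzle's end: mouth against the shoulder, button up through the hole (x of wand_mouth in the frame of neck_root below 0.0035 m and distance between wand_mouth and neck_root below 0.006 m and value of joint button below 0.002 m and x of the grasp point in the frame of wand_end below 0 m), for 0.1 s.
2. then the suction slide is at its front stop (x of wand_mouth in the frame of neck_root below 0.0035 m and distance between wand_mouth and neck_root below 0.006 m and value of joint button below 0.002 m and value of joint suction above 0.0375 m), for 0.2 s.
At the end, for the whole second after the job is handed in: Wand mouth within 3.5 mm of the shoulder (6 mm overall), button up through the hole (pressed under 2 mm), suction slide within 2.5 mm of its front stop, sharpener on the desk, its centre over 50 mm to a side of the neck's line; each of the other loose things within 25 mm of its start (all of step 2 and (y of sharpener_mid in the frame of neck_root above 0.05 m or y of sharpener_mid in the frame of neck_root below -0.05 m) and height (world z) of sharpener_mid below 0.026 m and distance of each of eraser_mid, crevice_mid, compass_case_mid, pen_stand_mid, tiffin_mid, stapler_mid from where it was at the start of the episode below 0.025 m); the robot touches nothing.
It fails at once if one of the things to be left alone (eraser, crevice nozzle, compass case, pen stand, tiffin, stapler) is moved more than 25 mm (distance of any of eraser_mid, crevice_mid, compass_case_mid, pen_stand_mid, tiffin_mid, stapler_mid from where it was at the start of the episode above 0.025 m).
It also fails if it takes over 72 s, if anything falls off the work surface, if the arm or the gripper's body presses on something with over 40 N, if the wrist force passes 120 N, or if a joint passes its speed limit or range.

### The arm

A 6-joint arm with a two-finger parallel gripper is mounted at the origin on the work surface. World frame = base frame: x ahead of the robot, y to its left, z up, the work surface at z = 0. Lengths are in m, angles in rad, forces in N, time in s.
With the tool pointing down it reaches from about 0.35 to 0.8 m from the base axis. Payload 7.3 kg.
Tool frame: the origin (TCP) lies between the finger pads; the fingertips stand 25 mm ahead of it and the grasp point (between the pads) lies 6 mm ahead of it (r.tip_extent is the distance from the TCP to the fingertips, in m); z points along the fingers, y is the direction in which the jaws open and shut (so a half turn about z gives the same grasp; the last joint's range is limited). The gripper opens to 85 mm and grips with 20 to 120 N. Pads are 22 mm wide; open, the fingers measure 114 mm over their backs; the gripper's body (76 mm by 85 mm) begins 54 mm behind the grasp point. The pads swing forward as they close: fully open they stand 13 mm farther back than shut.
Start: joints at [-1.31, 0.342, 1.524, -0, 1.275, -0.146], TCP at [0.208, -0.482, 0.256] pointing down, gripper open.
Joint ranges: [-2.53, 2.53], [-0.77, 2.02], [0.04, 2.7], [-1, 4.14], [0.28, 2.66], [-3.11, 3.11]. Speed limits (rad/s): [2.57, 2.57, 3.14, 3.14, 3.14, 3.14].

### API

Orientations are given as a unit quaternion [x, y, z, w].
In Python, from workcell import r, command_gripper, optics gives the robot as it stands. The module is installed in compiled form; this text tells all that it offers. Calls block until the motion is done:
- r.reach(position, orientation): joint-space move of the TCP to a pose.
- r.move_straight(position, orientation=None, speed=0.15, max_force=None): straight line of the TCP; orientation=None keeps the orientation; speed is the mean speed in m/s. With max_force (N) it stops when the force on the tool has changed by that much, and returns True; else False.
- r.movej(angles): joint-space move.
- command_gripper(opening, force=None): finger opening in m; force is the grip in N (None keeps the last); returns when the fingers have stopped.
- r.hold(seconds).
- r.solve_ik(position, orientation): joint angles nearest the present ones, or None.
- r.read_state(): the state.
- optics.get_image(name): name is "scene" or "top"; returns (picture, depth): 400x640x3 uint8, red, green, blue; 400x640 float32, m along the optical axis (not along the pixel's ray), 0 where there is no reading.
- optics.camera_model(name): a dict with "K" (3x3 intrinsics, pixels), "R" (3x3) and "t" (3): a world point X has camera coordinates R X + t. Camera axes: x right, y down, z forward; pixel columns grow to the right and rows downward; lengths in m; the calibration is good to about 2 mm. A picture is of the moment at which its call begins. camera_model takes no time and is no camera call.
A pose or a line that the arm cannot do raises r.PlanningError and nothing moves.
- r.finish_job(): hands the job in, once; it reports no verdict.
The state is a dict: "time_s": time; "joint_positions": joint angles; "dq": joint speeds; "tau": joint torques, N m; "eef_pos": TCP position; "eef_rot": TCP orientation; "contact_force": force on the tool from outside, world axes, zero at the start; "torque": the same for the moment, N m; "grip_width": finger opening in m.
Only numpy, scipy, OpenCV 4.12 (cv2) and the standard library are available. Lean on these libraries where they do the work, as an engineer would, in place of code of your own. Each camera call takes 0.05 s, during which the arm holds its last target.

## Working session

There is one attempt and no reset: what is moved stays moved. The work goes in short steps, each a Python script; the robot and the scene stay as the last script left them, time stands still between calls to the robot, and variables do not carry over. Pictures are saved under pics/ and viewed, and the job is handed in when it is done.

```bash
mkdir -p pics; python3 - <<'E'
from workcell import r, optics
import cv2, numpy as np
for n in ("scene","top"):
    im,d=optics.get_image(n)
    cv2.imwrite(f"pics/{n}0.png",cv2.cvtColor(im,cv2.COLOR_RGB2BGR)); np.savez(f"{n}0.npz",im=im,d=d)
    m=optics.camera_model(n); print(n,m["K"].tolist(),np.round(m["R"],3).tolist(),np.round(m["t"],3).tolist(), (-m["R"].T@m["t"]).round(3))
s=r.read_state(); print(s["time_s"],s["eef_pos"],s["eef_rot"],s["grip_width"],r.tip_extent)
E
```

```text
scene [[384.83485951167177, 0.0, 317.6869928500178], [0.0, 384.83485951167177, 200.9167870517102], [0.0, 0.0, 1.0]] [[0.879, 0.477, 0.01], [0.341, -0.614, -0.711], [-0.333, 0.628, -0.703]] [-0.415, -0.123, 1.187] [ 0.802 -0.624  0.751]
top [[367.1416560036594, 0.0, 320.79765751150217], [0.0, 367.1416560036594, 198.0283182404909], [0.0, 0.0, 1.0]] [[-0.025, -1.0, -0.016], [-0.998, 0.026, -0.062], [0.062, 0.014, -0.998]] [-0.048, 0.508, 0.929] [ 0.448 -0.074  0.958]
0.1 [ 0.20764549 -0.48184296  0.25567556] [ 9.79388011e-01  2.01986707e-01 -4.94931177e-05 -7.01728664e-04] 0.08532926539621058 0.025
```

View pics/scene0.png

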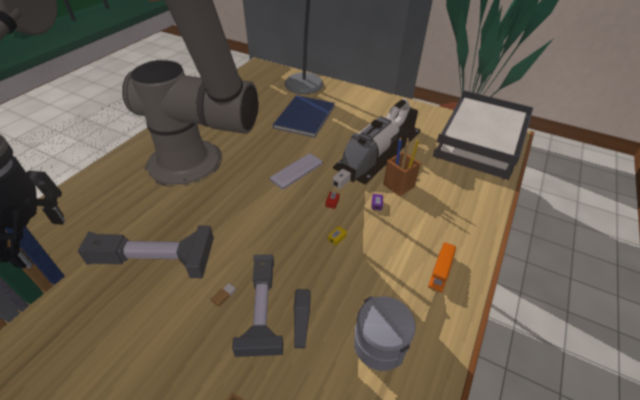

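View pics/top0.png

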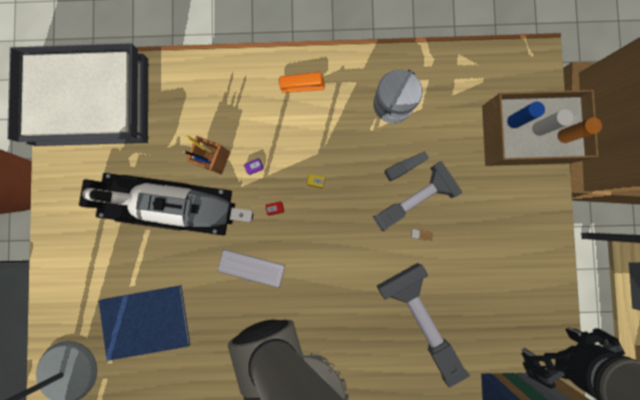

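The top picture shows the candidates.
- **Wands:** a small one at (415,198) and a large one at (425,325). The crevice nozzle is at (406,165).
- **Sharpeners:** red (274,209), purple (254,166) and yellow (316,181).

I choose the small wand, which has the eraser beside it at (422,235), and the red sharpener. Next I check both in a close crop and measure them.

```bash
cat > h.py <<'E'
import numpy as np, cv2
from workcell import r, command_gripper, optics
def cloud(name, d):
    m=optics.camera_model(name); K=m["K"]; 
    v,u=np.mgrid[0:400,0:640]
    P=np.stack([(u-K[0,2])/K[0,0]*d,(v-K[1,2])/K[1,1]*d,d],-1)
    return (P-m["t"])@m["R"]
def proj(name,X):
    m=optics.camera_model(name); c=m["R"]@np.asarray(X)+m["t"]; p=m["K"]@c; return p[:2]/p[2]
def crop(im,x0,y0,x1,y1,f,fn):
    c=cv2.resize(im[y0:y1,x0:x1],None,fx=f,fy=f,interpolation=cv2.INTER_CUBIC)
    cv2.imwrite(fn,cv2.cvtColor(c,cv2.COLOR_RGB2BGR))
E
python3 - <<'E'
from h import *
z=np.load("top0.npz"); im,d=z["im"],z["d"]
crop(im,360,140,480,250,6,"pics/c1.png"); crop(im,70,150,340,250,2.9,"pics/c2.png")
P=cloud("top",d); np.set_printoptions(precision=3,suppress=True)
Z=P[...,2]; print(Z[230:300,300:360].mean(), Z[150:160,340:380].mean(), Z[240:250,440:500].mean())
def rect(x0,y0,x1,y1,lo,hi):
    m=np.zeros(Z.shape,bool); m[y0:y1,x0:x1]=1; m&=(Z>lo)&(Z<hi)
    m=m.astype(np.uint8); n,l,st,c=cv2.connectedComponentsWithStats(m)
    for i in range(1,n):
        if st[i,4]<15: continue
        p=P[l==i]; rr=cv2.minAreaRect((p[:,:2]*1000).astype(np.float32))
        print(st[i].tolist(),"med",np.median(p,0),"rect",np.round(rr[0],1),np.round(rr[1],1),round(rr[2],1),"zmax",p[:,2].max())
print("objs");rect(220,130,480,260,0.008,0.2)
print("stub");rect(225,200,262,232,0.008,0.04)
print("deck");rect(70,150,240,240,0.1,0.16)
E
```

```text
0.0041842476285380075 0.006958940045015619 0.004293149645513714
objs
[220, 145, 10, 29, 152] med [0.618 0.183 0.037] rect [607.8 187.5] [ 2.7 62.1] 67.6 zmax 0.08907576748883725
[384, 152, 45, 30, 539] med [ 0.582 -0.274  0.028] rect [ 585.8 -283.9] [ 33.7 120.4] 26.8 zmax 0.035921152937646965
[244, 159, 19, 16, 208] med [0.592 0.111 0.023] rect [593.6 112.3] [30.6 43.8] 21.0 zmax 0.028459995582764096
[373, 162, 89, 70, 1538] med [ 0.509 -0.329  0.035] rect [ 494.4 -296.7] [ 95.6 219.8] 31.2 zmax 0.04462926108751686
[306, 174, 19, 15, 201] med [ 0.55  -0.048  0.023] rect [551.3 -47.6] [43.7 29.7] 76.6 zmax 0.030574347746281996
[220, 189, 33, 47, 706] med [0.473 0.173 0.032] rect [477.9 158.6] [ 85.7 119.5] 89.6 zmax 0.06457703508132066
[265, 202, 19, 14, 207] med [0.482 0.059 0.023] rect [483.3  59.9] [30.1 44. ] 11.0 zmax 0.030087091169650918
[411, 230, 22, 11, 190] med [ 0.406 -0.316  0.012] rect [ 406.1 -315.6] [52.8 23.4] 81.4 zmax 0.017264870488981843
[220, 250, 41, 10, 217] med [0.363 0.168 0.015] rect [367.6 149.8] [102.2  23.1] 88.5 zmax 0.01893527517994156
stub
[228, 203, 25, 22, 293] med [0.468 0.146 0.032] rect [469.2 143.1] [53.9 54.4] 81.4 zmax 0.039818882347907716
deck
[183, 151, 20, 11, 72] med [0.601 0.221 0.132] rect [604.4 228.7] [30.6  8.6] 56.1 zmax 0.15966429372093857
[83, 189, 111, 34, 1658] med [0.505 0.341 0.11 ] rect [496.  369.8] [263.  66.] 85.4 zmax 0.13039179085617955
```

View pics/c1.png

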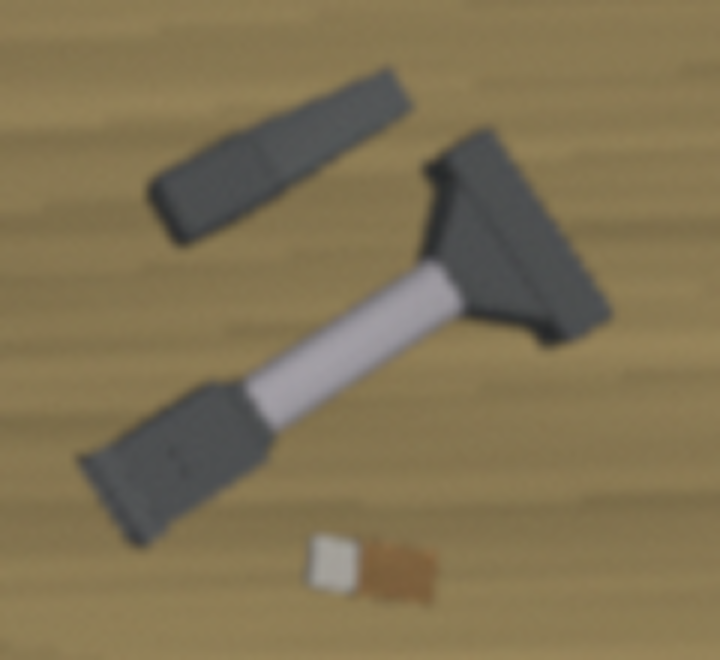

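View pics/c2.png

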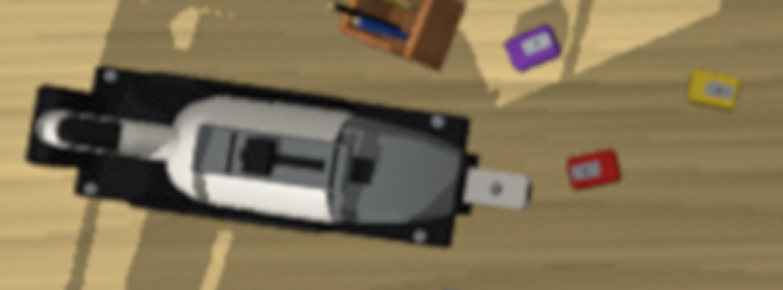

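c1 confirms the choice of wand: the hole is at (390,217) and the T is at (445,180). The measured outline of 95.6 x 220 mm matches the small wand. c2 shows the red sharpener at (274,209), the neck with its button at about (241,215), and the slide grip at about (160,203). Next I measure the neck's frame.

```bash
python3 - <<'E'
from h import *
np.set_printoptions(precision=4,suppress=True)
z=np.load("top0.npz"); im,d=z["im"],z["d"]; P=cloud("top",d); Z=P[...,2]
crop(im,130,170,265,245,5.9,"pics/c3.png")
hsv=cv2.cvtColor(im,cv2.COLOR_RGB2HSV)
# white stub top
m=np.zeros(Z.shape,bool); m[200:230,228:258]=1
st=m&(Z>0.026)&(Z<0.046)&(hsv[...,1]<60)&(hsv[...,2]>120)
p=P[st]; print(st.sum(),np.median(p,0)); rr=cv2.minAreaRect((p[:,:2]*1000).astype(np.float32)); print(rr)
# dock: dark pixels low
dk=np.zeros(Z.shape,bool); dk[165:245,75:240]=1
dk&=(hsv[...,2]<70)&(Z<0.03)
p=P[dk]; print(dk.sum(),np.median(p[:,2])); print(cv2.minAreaRect((p[:,:2]*1000).astype(np.float32)))
# housing by height
hh=np.zeros(Z.shape,bool); hh[165:240,75:240]=1; hh&=Z>0.05
p=P[hh]; rr=cv2.minAreaRect((p[:,:2]*1000).astype(np.float32)); print("housing",rr)
q=p[(p[:,2]>0.105)&(p[:,2]<0.116)]; print("deck z",len(q),cv2.minAreaRect((q[:,:2]*1000).astype(np.float32)))
# shoulder plate
print("profile"); 
for v in range(204,228,3): print(v,[f"{Z[v,u]*1000:.0f}" for u in range(220,258,1)])
print("grip region z")
for v in range(190,220,3): print(v,[f"{Z[v,u]*1000:.0f}" for u in range(134,200,2)])
E
```

```text
221 [0.4682 0.1434 0.032 ]
((468.32696533203125, 142.44619750976562), (51.31835174560547, 28.882213592529297), 80.43572998046875)
1537 0.011657413237110626
((504.3433837890625, 342.58367919921875), (355.1580810546875, 118.84327697753906), 80.15499877929688)
housing ((516.5585327148438, 230.3326416015625), (158.4815673828125, 604.3178100585938), 2.0646424293518066)
deck z 896 ((506.28619384765625, 371.3780517578125), (254.48257446289062, 40.03913116455078), 80.70403289794922)
profile
204 ['60', '60', '59', '58', '54', '53', '51', '50', '45', '46', '47', '38', '29', '20', '9', '2', '-2', '-0', '-3', '-0', '1', '1', '-2', '2', '-1', '-2', '-0', '-1', '-3', '1', '-1', '-3', '-1', '-0', '1', '-2', '-1', '-1']
207 ['62', '59', '54', '56', '55', '52', '48', '49', '47', '48', '44', '36', '26', '15', '5', '-0', '1', '-1', '-0', '-2', '-3', '-2', '0', '1', '-1', '-2', '-1', '-1', '1', '-0', '2', '2', '-1', '-0', '-1', '0', '-1', '-1']
210 ['58', '57', '58', '52', '53', '50', '48', '45', '50', '47', '41', '34', '30', '29', '32', '32', '32', '34', '34', '31', '32', '31', '36', '30', '33', '32', 
[... 2739 characters left out ...]
', '110', '108', '97', '99', '97', '100', '93']
211 ['97', '98', '98', '99', '101', '100', '105', '108', '110', '111', '109', '109', '106', '109', '105', '111', '107', '107', '108', '111', '107', '109', '109', '109', '109', '108', '111', '107', '96', '98', '100', '100', '90']
214 ['90', '93', '94', '97', '91', '95', '97', '97', '98', '97', '99', '99', '100', '101', '99', '101', '103', '102', '108', '110', '111', '107', '110', '109', '111', '112', '110', '102', '98', '98', '95', '91', '91']
217 ['13', '84', '88', '88', '87', '93', '89', '91', '92', '94', '94', '91', '94', '96', '95', '98', '97', '97', '98', '95', '96', '97', '98', '97', '101', '104', '99', '100', '98', '94', '91', '87', '88']
```

View pics/c3.png

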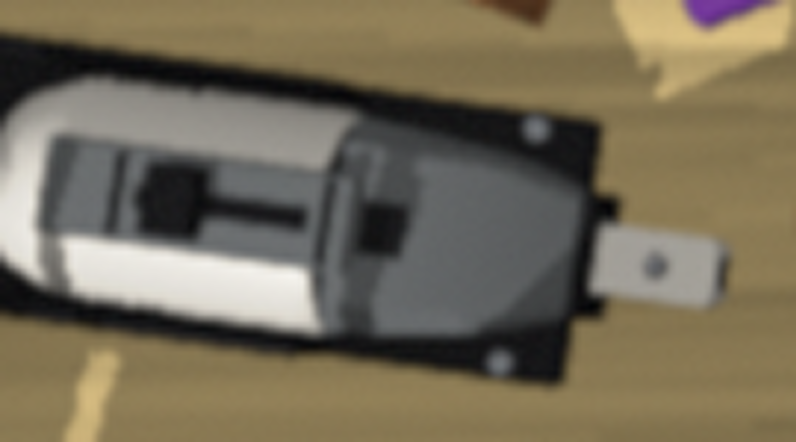

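```bash
cat >> h.py <<'E'
def Q(deg): a=np.radians(deg)/2; return [float(np.cos(a)),float(np.sin(a)),0.,0.]
PSI=-99.7
OUT=np.array([np.cos(np.radians(PSI)),np.sin(np.radians(PSI)),0])
ROOT=np.array([0.4727,0.1681,0])
E
python3 - <<'E'
from h import *
np.set_printoptions(precision=3,suppress=True)
for b in (0,26,52): print("neck",b,proj("top",ROOT+b*1e-3*OUT+[0,0,.0325]))
print("grip",proj("top",ROOT-.15*OUT+[0,0,.124]))
for p,a in [((.483,.060,.15),-79),((.585,.03,.15),-90),((.494,-.297,.03),-58.8),((.444,0,.03),PSI),(ROOT+.3*OUT+[0,0,.03],PSI),(ROOT-.19*OUT+[0,0,.14],PSI)]:
    for o in (0,180):
        q=r.solve_ik(list(p),Q(a+o)); print(p,a+o,None if q is None else np.array(q))
E
```

```text
neck 0 [230.471 213.542]
neck 26 [240.59  215.016]
neck 52 [250.723 216.492]
grip [155.607 203.369]
(0.483, 0.06, 0.15) -79 [-0.034  0.392  1.778 -0.     0.972  2.916]
(0.483, 0.06, 0.15) 101 [-0.034  0.392  1.778 -0.     0.972 -0.226]
(0.585, 0.03, 0.15) -90 [-0.08   0.551  1.497 -0.     1.093  3.062]
(0.585, 0.03, 0.15) 90 [-0.08   0.551  1.497 -0.     1.093 -0.08 ]
(0.494, -0.297, 0.03) -58.8 [-0.674  0.697  1.623 -0.     0.822  1.923]
(0.494, -0.297, 0.03) 121.2 [-0.674  0.697  1.623 -0.     0.822 -1.219]
(0.444, 0, 0.03) -99.7 None
(0.444, 0, 0.03) 80.3 [-0.173  0.539  1.998 -0.     0.604 -0.004]
[ 0.422 -0.128  0.03 ] -99.7 [-0.468  0.536  2.006 -0.     0.6    2.843]
[ 0.422 -0.128  0.03 ] 80.3 [-0.468  0.536  2.006 -0.     0.6   -0.298]
[0.505 0.355 0.14 ] -99.7 [ 0.489  0.614  1.41  -0.     1.117 -2.483]
[0.505 0.355 0.14 ] 80.3 [ 0.489  0.614  1.41  -0.     1.117  0.659]
```

```bash
python3 - <<'E'
from h import *
np.set_printoptions(precision=3,suppress=True)
command_gripper(0.055,40)
r.reach([.483,.060,.10],Q(101))
r.move_straight([.483,.060,.031],speed=0.15)
command_gripper(0.0,30); print(r.read_state()["grip_width"])
r.move_straight([.483,.060,.10],speed=0.2)
r.move_straight([.585,.03,.10],Q(90),speed=0.2)
r.move_straight([.585,.03,.032],speed=0.12,max_force=8)
command_gripper(0.055)
s=r.read_state(); print(s["eef_pos"],s["time_s"])
r.move_straight([.585,.03,.12],speed=0.2)
r.reach([.494,-.297,.13],Q(121.2))
im,d=optics.get_image("top"); crop(im,220,130,480,260,3,"pics/t1.png")
np.savez("t1.npz",im=im,d=d); print(r.read_state()["time_s"])
E
```

```text
0.029267277686144344
[0.583 0.03  0.031] 5.8167
7.7417
```

View pics/t1.png

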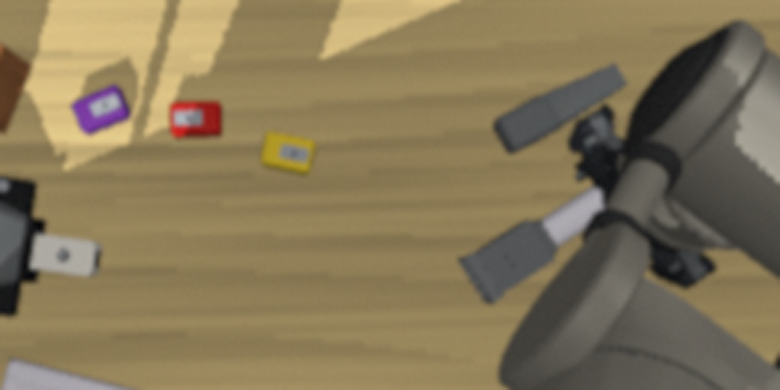

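The red sharpener is now at about (277,169) in the full picture, clear of the path. The gripper stands over the small wand's shaft. Next I grip the wand and carry it in front of the neck.

```bash
python3 - <<'E'
from h import *
np.set_printoptions(precision=3,suppress=True)
g=[.4996,-.3053]
r.move_straight([*g,.13],speed=0.15)
r.move_straight([*g,.030],speed=0.15,max_force=15)
command_gripper(0.0,60); s=r.read_state(); print(s["grip_width"],s["eef_pos"])
r.move_straight([*g,.10],speed=0.15); s=r.read_state(); print(s["contact_force"],s["torque"])
t=ROOT+.185*OUT   # wand centre 175 from root + 10 mm grip offset => mouth 65 from root
r.move_straight([t[0],t[1],.10],Q(80.3),speed=0.2)
r.move_straight([t[0],t[1],.036],speed=0.12)
im,d=optics.get_image("top"); crop(im,200,150,460,280,3,"pics/t2.png")
np.savez("t2.npz",im=im,d=d); 
im,d=optics.get_image("scene"); crop(im,240,130,440,280,4,"pics/s2.png")
s=r.read_state(); print(s["time_s"],s["eef_pos"],s["contact_force"])
E
```

```text
0.025126681361388115 [ 0.5   -0.306  0.031]
[ 0.066  0.154 -2.984] [ 0.014  0.02  -0.001]
12.2083 [ 0.442 -0.014  0.037] [-0.127 -0.139 -2.005]
```

View pics/t2.png

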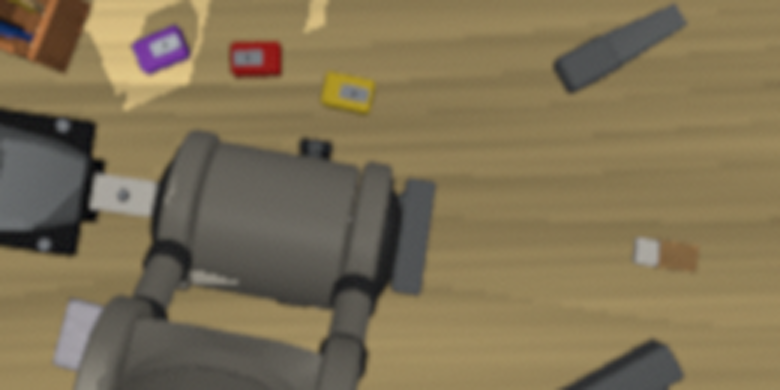

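View pics/s2.png

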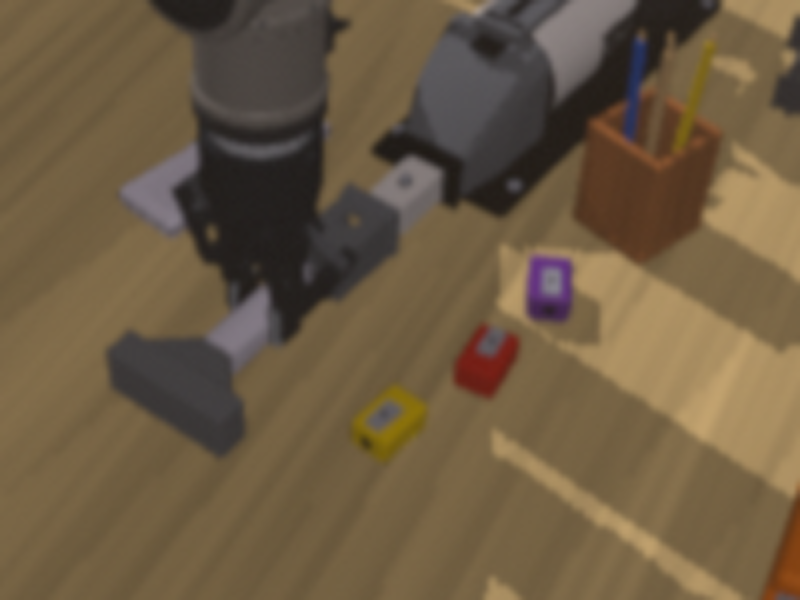

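The wand is held level in front of the neck: in the scene crop the sleeve is at about (355,230), with its mouth just short of the neck tip. I lower and release it, lift away for a clear view, and measure.

```bash
cat > meas.py <<'E'
from h import *
def measure(im,d):
    P=cloud("top",d); Z=P[...,2]
    hsv=cv2.cvtColor(im,cv2.COLOR_RGB2HSV)
    # wand & neck region in neck frame
    L=np.array([-OUT[1],OUT[0],0])
    u=(P-ROOT)@OUT; v=(P-ROOT)@L
    m=(u>0.004)&(u<0.33)&(abs(v)<0.075)&(Z>0.012)&(Z<0.055)
    return P,u,v,Z,m,hsv
E
python3 - <<'E'
from meas import *
np.set_printoptions(precision=4,suppress=True)
p=r.read_state()["eef_pos"]
r.move_straight([p[0],p[1],.0315],speed=0.08,max_force=10)
command_gripper(0.05)
p=r.read_state()["eef_pos"]; print(p)
r.move_straight([p[0],p[1],.12],speed=0.2)
q=np.array(p)+.12*OUT; r.reach([.36,-.30,.25],Q(80.3))
im,d=optics.get_image("top"); np.savez("t3.npz",im=im,d=d); crop(im,200,150,460,280,3,"pics/t3.png")
P,u,v,Z,m,hsv=measure(im,d)
m2=m&(u<0.3)
for a in np.arange(0.0,0.3,0.01):
    k=m2&(u>=a)&(u<a+.01)
    if k.sum()>3: print(f"{a:.3f} n{k.sum()} v {v[k].min()*1e3:.1f} {v[k].max()*1e3:.1f} z {np.median(Z[k])*1e3:.1f}")
k=m2&(u>.06); print(cv2.minAreaRect((P[k][:,:2]*1000).astype(np.float32)))
print(r.read_state()["time_s"])
E
```

```text
[ 0.4422 -0.0145  0.0316]
0.000 n25 v -13.1 13.0 z 32.1
0.010 n47 v -14.8 14.4 z 32.0
0.020 n44 v -13.4 13.0 z 32.8
0.030 n49 v -14.4 14.5 z 31.9
0.040 n45 v -13.0 13.8 z 32.4
0.050 n22 v -11.6 11.6 z 25.5
0.060 n41 v -22.3 23.9 z 41.0
0.070 n74 v -21.1 22.4 z 38.7
0.080 n50 v -19.0 20.6 z 37.6
0.090 n53 v -18.6 20.7 z 37.4
0.100 n61 v -19.0 19.6 z 37.3
0.110 n64 v -18.2 20.7 z 37.6
0.120 n67 v -18.8 20.5 z 37.3
0.130 n52 v -15.1 16.1 z 33.7
0.140 n41 v -11.4 12.9 z 30.8
0.150 n42 v -12.1 13.7 z 31.1
0.160 n40 v -10.9 13.0 z 30.9
0.170 n41 v -12.0 13.7 z 30.2
0.180 n40 v -12.0 13.4 z 30.2
0.190 n41 v -11.5 13.8 z 30.3
0.200 n43 v -11.9 13.8 z 30.3
0.210 n38 v -11.1 12.8 z 31.3
0.220 n43 v -11.9 13.8 z 31.3
0.230 n47 v -17.3 18.2 z 32.2
0.240 n75 v -23.6 27.1 z 33.9
0.250 n108 v -39.3 36.3 z 35.5
0.260 n151 v -46.1 47.6 z 37.3
0.270 n153 v -46.9 48.7 z 37.8
0.280 n66 v -46.2 47.3 z 37.0
((444.60723876953125, -3.7135543823242188), (220.38905334472656, 95.6424789428711), 80.08599853515625)
14.7
```

View pics/t3.png

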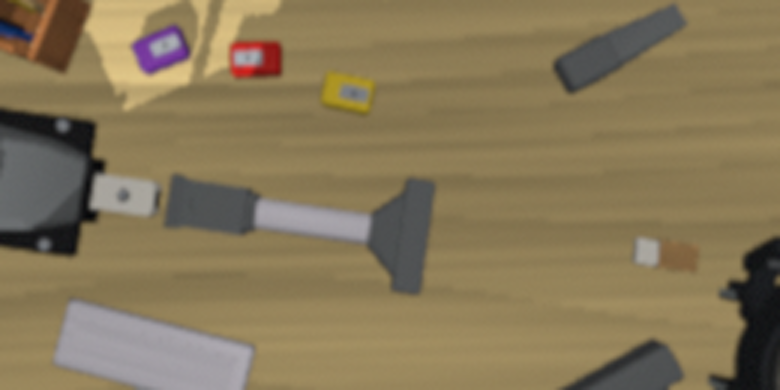

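The wand lies in line with the neck: lateral offset 0.9 mm, yaw error 0.2°, mouth about 65 mm from the root. I push on the flat nozzle end with both fingers spread across it.

```bash
python3 - <<'E'
from meas import *
np.set_printoptions(precision=4,suppress=True)
L=np.array([-OUT[1],OUT[0],0])
def at(u,z,v=0.0007): return list(ROOT+u*OUT+v*L+[0,0,z])
command_gripper(0.045,60)
r.reach(at(.33,.10),Q(80.3))
r.move_straight(at(.33,.031),speed=0.15)
def U(): 
    s=r.read_state(); return round(float((np.array(s["eef_pos"])-ROOT)@OUT),4), np.array(s["contact_force"])@OUT, s["contact_force"], s["time_s"]
print(U())
print(r.move_straight(at(.262,.031),speed=0.05,max_force=25),U())
im,d=optics.get_image("scene"); crop(im,240,130,440,280,4,"pics/s4.png")
E
```

```text
(0.3308, np.float64(0.38406161562451147), array([ 0.188 , -0.4218, -0.7531]), 16.4)
False (0.2621, np.float64(-0.28440414969819894), array([ 0.142 ,  0.2643, -0.0325]), 17.9083)
```

View pics/s4.png

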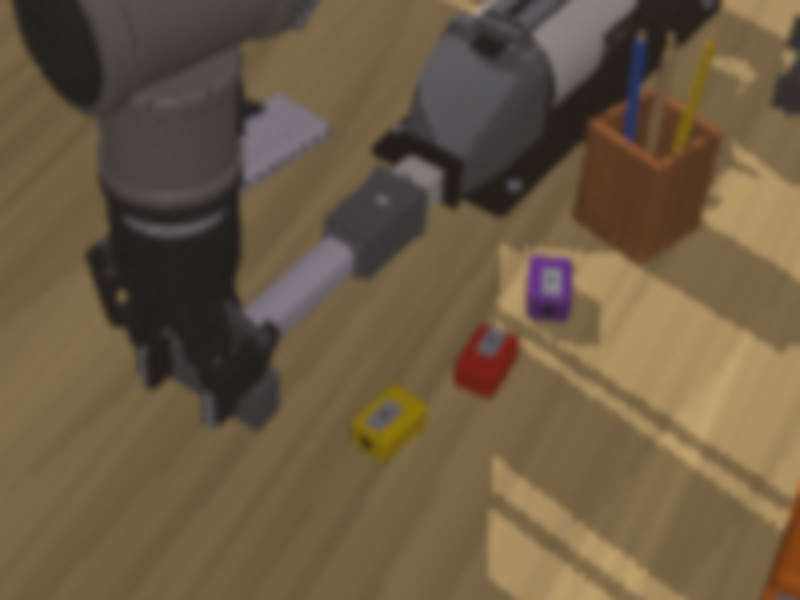

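The sleeve is straight on the neck, and its mouth, at (425,190) in the crop, is now at the button. I push on until it meets the shoulder.

```bash
python3 - <<'E'
from meas import *
np.set_printoptions(precision=4,suppress=True)
L=np.array([-OUT[1],OUT[0],0])
def at(u,z,v=0.0007): return list(ROOT+u*OUT+v*L+[0,0,z])
def U(): 
    s=r.read_state(); return round(float((np.array(s["eef_pos"])-ROOT)@OUT),4), round(float(np.array(s["contact_force"])@OUT),1), np.round(s["contact_force"],1), s["time_s"]
print(r.move_straight(at(.222,.031),speed=0.04,max_force=35),U())
r.hold(0.3); print(U())
im,d=optics.get_image("scene"); crop(im,240,130,440,280,4,"pics/s5.png")
im,d=optics.get_image("top"); crop(im,200,150,460,280,3,"pics/t5.png")
E
```

```text
True (0.2306, 5.8, array([-1.5, -5.6,  0.2]), 18.7417)
(0.2307, 3.0, array([ 0.3, -3.1,  2.2]), 19.0417)
```

View pics/s5.png

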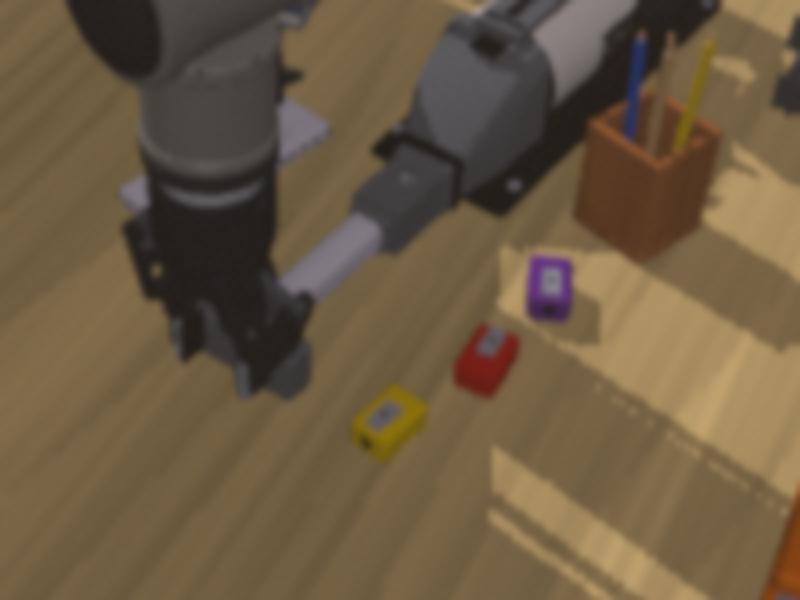

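The hand stopped at u = 0.2307 m, where home was expected (0.231). The mouth is at the plate and the hole shows the button at (405,178) in the crop. I push once more, firmly, to confirm, then back off and measure.

```bash
python3 - <<'E'
from meas import *
np.set_printoptions(precision=4,suppress=True)
L=np.array([-OUT[1],OUT[0],0])
def at(u,z,v=0.0007): return list(ROOT+u*OUT+v*L+[0,0,z])
def U(): 
    s=r.read_state(); return round(float((np.array(s["eef_pos"])-ROOT)@OUT),4), round(float(np.array(s["contact_force"])@OUT),1), s["time_s"]
print(r.move_straight(at(.220,.031),speed=0.03,max_force=50),U())
r.hold(0.2); print(U())
r.move_straight(at(.26,.031),speed=0.1)
r.move_straight(at(.28,.15),speed=0.25)
command_gripper(0.0,40)
r.reach([.36,-.30,.25],Q(80.3))
im,d=optics.get_image("top"); np.savez("t6.npz",im=im,d=d); crop(im,130,150,390,280,3,"pics/t6.png")
im2,_=optics.get_image("scene"); crop(im2,310,110,430,200,6.6,"pics/s6.png")
P,u,v,Z,m,hsv=measure(im,d)
k=m&(u>.02)&(u<.25)&(Z>.02); print(cv2.minAreaRect((P[k][:,:2]*1000).astype(np.float32)), (ROOT+.11*OUT)[:2])
k=m&(abs(u-.026)<.004)&(abs(v)<.004); print("button z",np.sort(Z[k]))
k=m&(abs(u-.026)<.012)&(abs(v)<.018)&(abs(v)>.008); print("around",np.median(Z[k]))
k=(Z>.118)&(Z<.135)&(u<-.09)&(u>-.18)&(abs(v)<.03); print("grip u,v",u[k].min(),u[k].max(),np.median(v[k]),cv2.minAreaRect((np.c_[u[k],v[k]]*1000).astype(np.float32)))
print(r.read_state()["time_s"])
E
```

```text
True (0.2306, 8.1, 19.4083)
(0.2306, 6.2, 19.6083)
((441.4722900390625, 48.7924690246582), (203.6455841064453, 92.5526351928711), 89.0511245727539) [0.4542 0.0597]
button z [0.0311 0.0319 0.0333 0.0369 0.0369 0.0371 0.038  0.0386 0.0389 0.0395
 0.0418 0.042 ]
around 0.03713414550529525
grip u,v -0.15652183520440374 -0.13433939848504295 -0.0005937924985972303 ((-145.2846221923828, -0.6256704330444336), (23.340456008911133, 27.800615310668945), 7.723198890686035)
22.2
```

View pics/t6.png

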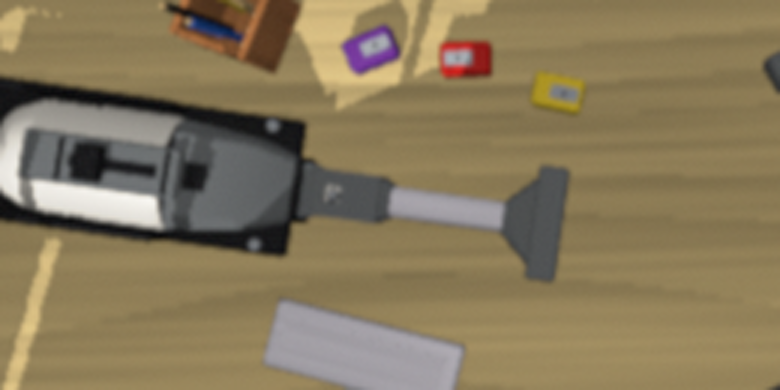

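View pics/s6.png

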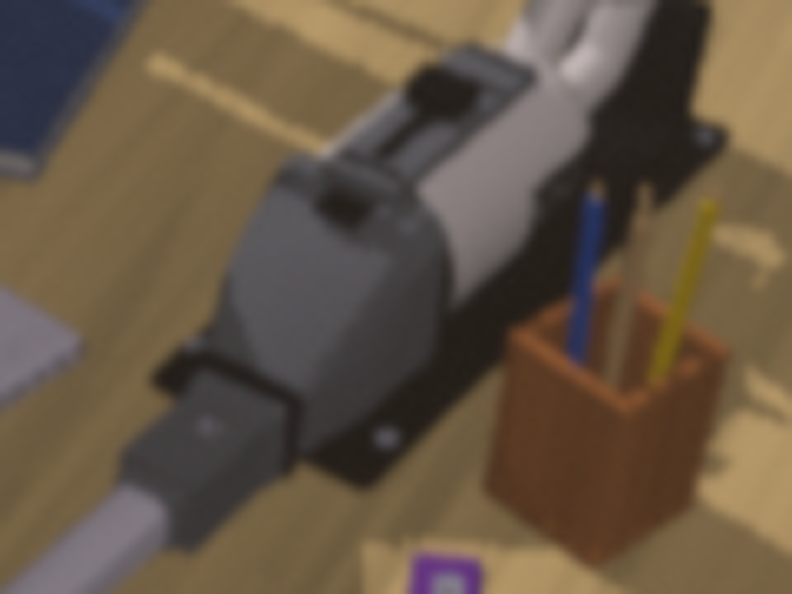

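```bash
python3 - <<'E'
from meas import *
np.set_printoptions(precision=4,suppress=True)
z=np.load("t6.npz"); im,d=z["im"],z["d"]
P,u,v,Z,m,hsv=measure(im,d)
crop(im,222,198,264,230,18,"pics/t6b.png")
for n,b,h in (("button",26,.040),("mouth top",0,.043),("end top",220,.038)): print(n,proj("top",ROOT+b*1e-3*OUT+[0,0,h]))
for vv in (-.03,-.02,0,.02,.03):
    k=(abs(v-vv)<.004)&(u>.15)&(u<.26)&(Z>.03); print("end edge",vv,np.sort(u[k])[-3:])
k=(abs(v)<.03)&(u>-.02)&(u<.04)&(Z>.02)
for a in np.arange(-.012,.05,.003):
    q=k&(u>=a)&(u<a+.003)&(abs(v)<.02); print(round(a,3),np.round(np.median(Z[q])*1e3,1),q.sum())
for fn in ("top0","t3"):
    zz=np.load(fn+".npz"); P,u,v,Z,m,h=measure(zz["im"],zz["d"])
    for vv in (-.03,0,.03):
        k=(abs(v-vv)<.004)&(u>.15)&(u<.32)&(Z>.03); print(fn,"end",vv,np.sort(u[k])[-3:])
E
```

```text
button [239.8905 214.969 ]
mouth top [229.3734 213.459 ]
end top [316.4762 226.1116]
end edge -0.03 [0.2178 0.2181 0.2185]
end edge -0.02 [0.2188 0.2191 0.2195]
end edge 0 [0.2183 0.2188 0.2191]
end edge 0.02 [0.2432 0.2432 0.2432]
end edge 0.03 [0.2174 0.219  0.2192]
-0.012 51.6 22
-0.009 48.9 26
-0.006 46.9 20
-0.003 45.6 29
-0.0 41.3 18
0.003 40.9 20
0.006 39.5 22
0.009 37.2 20
0.012 37.7 17
0.015 36.9 21
0.018 34.8 20
0.021 37.1 19
0.024 37.4 18
0.027 36.6 19
0.03 37.3 14
0.033 37.9 21
0.036 36.8 19
0.039 37.4 3
0.042 nan 0
0.045 nan 0
0.048 nan 0
top0 end -0.03 []
top0 end 0 []
top0 end 0.03 []
t3 end -0.03 [0.2834 0.2837 0.2841]
t3 end 0 [0.282  0.2823 0.2843]
t3 end 0.03 [0.2823 0.2828 0.2831]
  return _methods._mean(a, axis=axis, dtype=dtype,
  ret = ret.dtype.type(ret / rcount)
```

View pics/t6b.png

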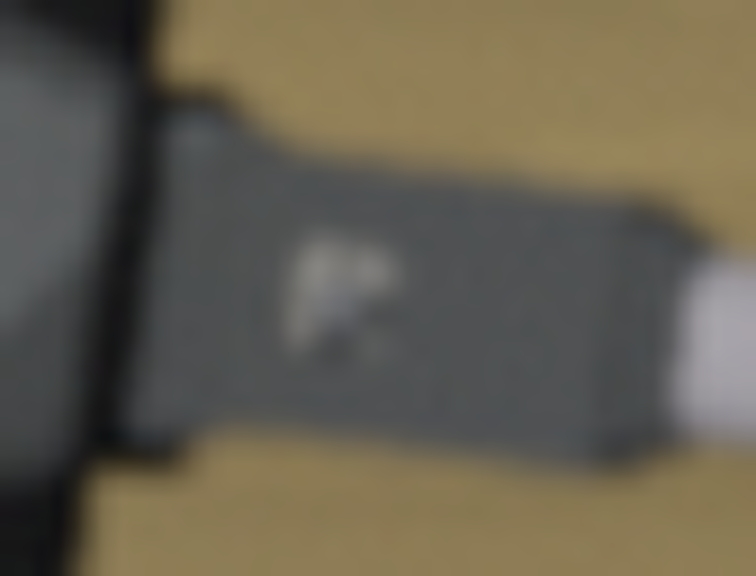

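The checks on the wand:
- **Seat:** the mouth touches the plate. The end face measures about 219 mm from the root (220 expected), and there was a hard stop at the same place twice.
- **Button:** it is centred in the hole, with its top at about 40–42 mm.

Next I push the suction slide forward from behind with closed fingertips.

```bash
python3 - <<'E'
from meas import *
np.set_printoptions(precision=4,suppress=True)
L=np.array([-OUT[1],OUT[0],0])
def at(u,z,v=-0.0004): return list(ROOT+u*OUT+v*L+[0,0,z])
def U(): 
    s=r.read_state(); return round(float((np.array(s["eef_pos"])-ROOT)@OUT),4), round(float(np.array(s["contact_force"])@OUT),1), np.round(s["contact_force"],1),round(s["eef_pos"][2],4), s["time_s"],s["grip_width"]
r.reach(at(-.183,.28),Q(80.3))
print(r.move_straight(at(-.183,.1395),speed=0.12,max_force=8),U())
print(r.move_straight(at(-.115,.1395),speed=0.04,max_force=15),U())
r.hold(0.3); print(U())
im2,_=optics.get_image("scene"); crop(im2,310,60,450,165,5.7,"pics/s7.png")
E
```

```text
False (-0.1833, -0.7, array([ 0.3,  0.7, -0.3]), np.float64(0.1404), 25.8917, 0.00011247412459868691)
True (-0.1321, -4.8, array([0.4, 4.8, 0.8]), np.float64(0.1396), 27.1, -0.00011567230398835651)
(-0.1321, -3.4, array([0.3, 3.4, 2.9]), np.float64(0.1395), 27.4, -0.00013064935833944586)
```

View pics/s7.png

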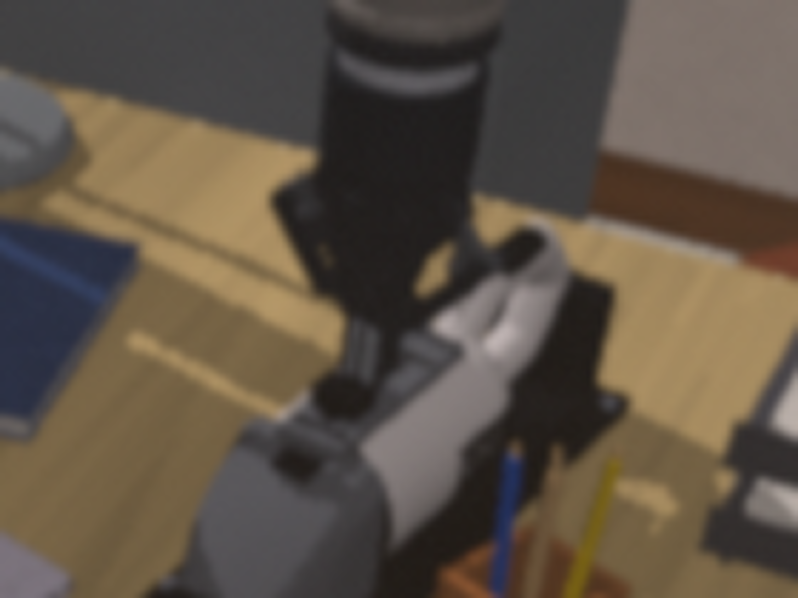

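The slide came to a stop at exactly the expected place (u = -0.132 m). I retract and check everything.

```bash
python3 - <<'E'
from meas import *
np.set_printoptions(precision=4,suppress=True)
L=np.array([-OUT[1],OUT[0],0])
def at(u,z,v=-0.0004): return list(ROOT+u*OUT+v*L+[0,0,z])
r.move_straight(at(-.140,.1395),speed=0.08)
r.move_straight(at(-.145,.28),speed=0.2)
r.reach([.36,-.30,.28],Q(80.3))
im,d=optics.get_image("top"); crop(im,70,40,470,290,2,"pics/t8.png")
P,u,v,Z,m,hsv=measure(im,d)
k=(Z>.118)&(Z<.135)&(u<-.08)&(u>-.18)&(abs(v)<.03); print("grip",cv2.minAreaRect((np.c_[u[k],v[k]]*1000).astype(np.float32)))
for vv in (-.03,0,.03):
    k=(abs(v-vv)<.004)&(u>.15)&(u<.26)&(Z>.03); print("end",np.sort(u[k])[-3:])
k=m&(abs(u-.026)<.005)&(abs(v)<.005); print("button z",np.sort(Z[k])[-6:])
k=(hsv[...,0]<6)&(hsv[...,1]>150)&(abs(u-.12)<.1)&(abs(v)<.2)&(Z>.01)&(Z<.05); print("sharp uvz",u[k].mean(),v[k].mean(),np.median(Z[k]))
i0=np.load("top0.npz")["im"]; df=cv2.absdiff(i0,im).max(2)
n,l,st,c=cv2.connectedComponentsWithStats((df>40).astype(np.uint8)); print([s.tolist() for s in st[1:] if s[4]>25])
print(r.read_state()["time_s"])
E
```

```text
grip ((-109.35542297363281, -0.6303243637084961), (22.20899772644043, 29.81255340576172), 0.6982701420783997)
end [0.2178 0.218  0.2185]
end [0.2184 0.2187 0.2191]
end [0.217  0.2173 0.219 ]
button z [0.0381 0.0391 0.0392 0.0399 0.04   0.0402]
sharp uvz 0.12085199740741961 0.1318203450133615 0.023055946417289194
[[493, 34, 49, 25, 806], [544, 34, 18, 20, 273], [447, 37, 5, 10, 27], [476, 36, 17, 29, 305], [364, 39, 32, 29, 429], [426, 38, 18, 20, 232], [325, 41, 39, 34, 827], [458, 55, 16, 10, 89], [377, 73, 27, 35, 390], [276, 74, 60, 102, 2011], [453, 79, 13, 15, 123], [327, 81, 53, 68, 1855], [328, 83, 22, 55, 294], [500, 92, 20, 6, 57], [536, 92, 12, 3, 26], [526, 101, 19, 18, 235], [373, 162, 89, 69, 1486], [155, 197, 11, 6, 58], [170, 199, 11, 6, 52], [230, 201, 89, 43, 1429], [153, 205, 11, 6, 52], [169, 207, 10, 6, 44], [386, 229, 254, 171, 18366], [476, 302, 12, 15, 93], [580, 313, 18, 19, 282], [233, 319, 69, 49, 1952], [186, 339, 57, 61, 2064], [249, 359, 5, 25, 34], [278, 358, 35, 16, 271], [414, 363, 47, 37, 675], [531, 378, 40, 22, 440], [457, 385, 14, 15, 125]]
30.8333
```

View pics/t8.png

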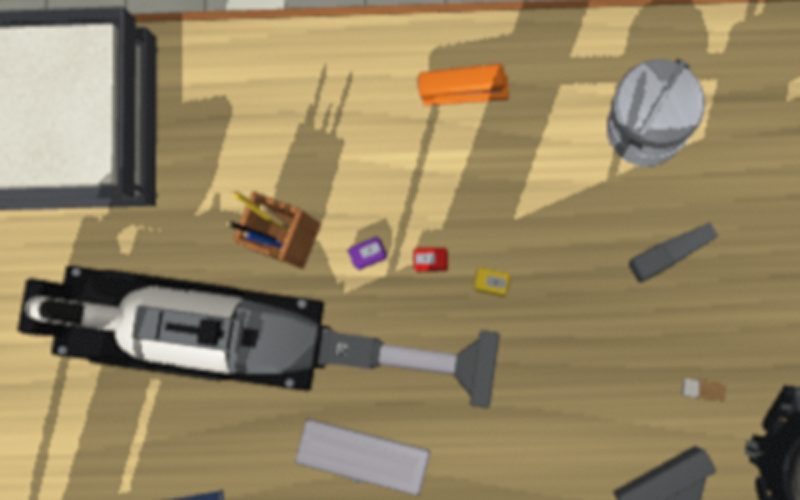

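```bash
python3 -c "
from workcell import r
r.finish_job(); print(r.read_state()['time_s'])"
```

```text
the job is handed in; nothing more can be done
the job is handed in; nothing more can be done
```

The hand vacuum is ready and the job is handed in, with the robot clock at about 31 s of the 72 s allowed. I moved the red sharpener aside and laid the small wand in line with the neck. I pushed it home on the flat nozzle end with spread fingers, then pushed the suction slide to its front stop with closed fingertips.

Last checks, all by camera or by where the hand stopped:
- **Wand:** the hand met a hard stop at 230.6 mm from the root on both pushes (231 mm expected). The end face measures 218–219 mm from the root (220 mm when home), within edge noise.
- **Button:** it shows in the hole with its top at about 40 mm, so it is up.
- **Slide:** the grip is 109 mm behind the root; the front stop is at 110 mm.
- **Sharpener:** it lies on the desk 132 mm to the side of the neck's line.
- **Other things:** in the last picture they all look to be where they started. The picture comparison with the start was cluttered by shifted shadows, so I checked this by eye and did not measure it.

One disagreement: before the push the grip measured about 145 mm behind the root, not the 150 mm of the rear stop. The slide may have started slightly forward; the end position is not affected.

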